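# Load the spool, shut and pin the clamp collar, and keep it squeezed

## Robot

A 6-joint arm with a two-finger parallel gripper is mounted at the origin on the work surface. World frame = base frame: x ahead of the robot, y to its left, z up, the work surface at z = 0. Lengths are in mm, angles in rad, forces in N, time in s.
With the tool pointing down it reaches from about 400 to 925 mm from the base axis. Payload 12.5 kg.
Tool frame: the origin (TCP) lies at the very end of the fingers, on their centre line; the grasp point (between the pads) lies 19 mm behind it; x points along the fingers, y is the direction in which the jaws open and shut, and the axes are right-handed (so a half turn about x gives the same grasp; the last joint's range is limited). The gripper opens to 95 mm and grips with 3 to 60 N. Pads are 20 mm wide; open, the fingers measure 119 mm over their backs; the gripper's body (75 mm by 180 mm) begins 59 mm behind the grasp point.
Start: joints at [1.167, 0.491, 1.559, -0, 1.092, -0.106], TCP at [183.369, 597.514, 214.661] pointing down, gripper open.
Joint ranges: [-3.1, 3.1], [-0.84, 2.19], [0.05, 2.79], [-1.13, 4.28], [0.06, 2.93], [-2.69, 2.69]. Speed limits (rad/s): [2.22, 2.22, 2.79, 3.14, 3.14, 3.14].

## Interface

Orientations are given as [roll, pitch, yaw] about the fixed x, y, z axes, in that order (R = Rz(yaw) Ry(pitch) Rx(roll)).
In Python, from cell import env, optics, job gives the robot as it stands.
- The arm moves only by the shell command python3 -m handwheel 'ROWS' [OPENING]. ROWS is JSON, a list of rows, each an object with "travel": the shift along the world's x, y, z in mm, a list of three; "roll": the turn about the world's z in degrees. In form: [{"travel": [dx, dy, dz], "roll": roll}, ...]. A call has 1 to 8 rows; each row is the pose to reach, as a shift and turn from the pose commanded when the call began; what a row does not reach only later rows make up. A row lasts 1/10 s, in which the tool goes at most 50 mm and 8.59 degrees, less where a joint would pass 70% of its speed; a pose out of reach is approached as far as the arm can. A call with a gripper value outside its range is refused whole. OPENING is the closure, from -1 (fully open) to 1 (shut), set as the call begins (- or left out, the last holds). The fingers move at their own pace and stop on an object; the grip force is fixed at half the most. Time passes only in rows, so rows that repeat a pose let the fingers close. It gives the time, the measured TCP pose, the force and the opening at its end, in the units of the state.
- env.state(): the state, without advancing time (a new reading comes with each control period).
- optics.read_camera(name): name is "scene" or "top" or "wrist"; returns the picture (384x512x3 uint8, red, green, blue); there is no depth.
- optics.camera_params(name): a dict with "fx", "fy", "cx", "cy" (pixels), "world_from_camera" (4x4, takes a point from camera to world coordinates). Camera axes: x right, y up, looking along -z (the intrinsics and any distortion apply to the point x, -y, -z); pixel columns grow to the right and rows downward; lengths in mm; the calibration is good to about 2 mm. A picture is of the moment at which its call begins: read the wrist's pose just before it. camera_params takes no time and is no camera call; for the wrist camera it gives the pose at the moment of the call.
- job.job_done(): hands the job in, once; it reports no verdict.
The state is a dict: "t": time; "joints": joint angles; "qvel": joint speeds; "tau": joint torques, N m; "eef_pos": TCP position; "tcp_rot": TCP orientation; "ft_force": force on the tool from outside, world axes, zero at the start; "moment": the same for the moment, N m; "opening": opening from 0.0 (shut) to 1.0 (fully open).
Only numpy, scipy, OpenCV 4.12 (cv2) and the standard library are available. Lean on these libraries where they do the work, as an engineer would, in place of code of your own. Each camera call takes 0.05 s, during which the arm holds its last target.

## Task

Set the steel spool on the clamp jig's upright spindle until it sits fully down on the base, then swing the hinged gate shut round it and push the knob-headed pin (not the T-handled one, which stays in the rack) down through the lined-up ear holes until its head rests on the top ear. Then pinch the jig's two upright tabs together from outside with the gripper, and finish while still squeezing them firmly, so that the halves are kept pressed shut: do not let go at the end. Leave the other things on the bench where they are.

Things in the scene. Friction and masses are not known exactly. Their poses are not given: they have to be found in the camera images.
- jig: clamp jig fixed to the bench, base plate 215 x 120 x 12 mm; origin on the bench top under the spindle (20 mm diameter, tapered tip, top 70 mm up), at x = y = 0. Vertical gate hinge at x = +55 mm; ears and tabs on the -x side. Half-collars, 27 mm inner and 35 mm outer radius, 26 to 50 mm up: fixed one on -y, gate on +y. Apart from spindle and tabs nothing is higher than 58 mm
- seat (a point): centre of the place where the spool stands: on the spindle's axis, on the base plate's top, 12 mm above the bench; axes as the jig's
- spool_mid (a point): centre (half-way up, on the axis) of the loose steel spool, which stands upright on the bench left or right of the jig: 84 mm high, through bore 23 mm diameter, lower flange 48 mm diameter and 8 mm thick, core 34 mm diameter, upper flange (to grip) 48 mm diameter and the top 22 mm of the height; 0.3 to 0.55 kg; z along its axis
- gate (a joint): swing of the gate about the vertical hinge: 0 = shut against its stop (ear holes lined up), grows as it opens toward the jig's +y; starts 0.65 to 1.1 rad, can open to 1.3. Stiff hinge (0.1 N m): stays where it is left, about 1 N at the tab moves it
- hinge_axis (a point): point on the gate's vertical hinge axis, 54 mm above the bench, at x = +55 mm, y = 0 in the jig's frame; axes as the jig's
- tab_gate (a point): upright tab on the gate's free end, to push and squeeze: 22 mm (its x) x 8 mm thick, top 85 mm above the bench; clear on its outer (+y) side from 45 mm up. This point: tab's middle, 70 mm up, 160 mm from the hinge along the gate's -x and 8 mm to its +y. Axes: the jig's turned by minus the joint value about vertical. Shut, it is at x = -105, y = +8 mm in the jig's frame
- tab_fixed (a point): matching upright tab on the fixed half: 22 mm (jig x) x 8 mm thick, top 85 mm above the bench; this point is in its middle, 70 mm up, at x = -105, y = -8 mm in the jig's frame. With the gate shut the two tabs measure 24 mm over their outer sides, with an 8 mm gap between; nothing beside them is higher than 43 mm above the bench
- ear_hole (a point): centre of the mouth of the pin hole on top of the upper ear, 54 mm above the bench, at x = -58 mm, y = 0 in the jig's frame; axes as the jig's. Hole 14 mm diameter with a 2 mm chamfer, straight down through upper ear, gate's ear and lower ear (10 mm thick each; lower side of the last 22 mm above the bench)
- pin_head (a point): middle of the knob head of the loose pin: round steel knob 20 mm diameter, 34 mm high (this point is 17 mm above its underside), on a shank 11 mm diameter, 38 mm long with a tapered foot; 70 g. Starts upright in a hole of the rack, its head resting on the rack's top; z along its axis, upward
- tpin_head (a point): the other pin, to be left in the rack: same shank, but a T handle with a 46 mm crossbar; this point is 17 mm above the underside of its 18 mm wide collar, on the axis
- rack: black pin rack fixed to the bench, a block 50 x 120 x 44 mm (x, y, z), left or right of the jig; origin at the middle of its underside. Two holes 14 mm diameter, 42 mm deep, at y = -32 and +32 mm in its frame; either pin may be in either
- bearing: bystander, to be left alone: loose steel bearing ring, 62 mm diameter, 18 mm high; origin at the underside
- block: bystander, to be left alone: loose steel block 60 x 80 x 40 mm; origin at the underside
- wrench: bystander, to be left alone: loose wrench lying near the back of the bench; origin at the underside
- can: bystander, to be left alone: loose grey can, 60 mm diameter, 150 mm high; origin at the underside
- socket: bystander, to be left alone: loose steel socket, 28 mm diameter, 42 mm high; origin at the underside
- puck: bystander, to be left alone: loose black rubber cap, 76 mm diameter, 32 mm high; origin at the underside

How it is judged:
By the outcome, as a careful person would: the job done as asked, in the order asked, and still so for the second after the job is handed in, while the arm keeps its last pose, push and grip.
It also fails if it takes over 72 s, if anything falls off the work surface, if the arm or the gripper's body presses on something with over 40 N, if the wrist force passes 120 N, or if a joint passes its speed limit or range.

## Working session

There is one attempt and no reset: what is moved stays moved. The work goes in short steps, Python scripts to look and compute and a shell command to move; the robot and the scene stay as the last step left them, time stands still between calls to the robot, and variables do not carry over. Pictures are saved under pics/ and viewed, and the job is handed in when it is done.

```bash
ls; mkdir -p pics; python3 - <<'E'
from cell import env,optics,job
import cv2,numpy as np
print(env.state())
for n in("scene","top","wrist"):
    p=optics.camera_params(n); print(n,{k:(np.round(v,3).tolist()) for k,v in p.items()})
    im=optics.read_camera(n); cv2.imwrite(f"pics/{n}0.png",im[:,:,::-1])
E
```

```text
pics
{'t': 0.0, 'joints': array([ 1.16738161e+00,  4.91535031e-01,  1.55945963e+00,  3.29948822e-06,
        1.09167253e+00, -1.05601128e-01]), 'qvel': array([-0.00219895, -0.00091158, -0.00027835,  0.00062828,  0.00103111,
        0.00112879]), 'tau': array([-1.75575573e-03, -6.12655735e+01, -2.58175617e+01,  6.91220351e-02,
        4.82978951e-02, -8.04868773e-05]), 'eef_pos': array([183.27686039, 597.27056771, 214.0734764 ]), 'tcp_rot': array([-1.6791208 ,  1.56972179, -1.97693591]), 'ft_force': array([-0.02408421, -0.22107784, -0.36860364]), 'moment': array([-0.02695578, -0.01463394,  0.01455765]), 'opening': 1.002385956135611}
scene {'fx': 378.21, 'fy': 378.21, 'cx': 259.214, 'cy': 197.015, 'world_from_camera': [[0.554, -0.5, 0.665, 1307.598], [0.832, 0.312, -0.459, -555.678], [0.022, 0.808, 0.589, 736.497], [0.0, 0.0, 0.0, 1.0]]}
top {'fx': 463.231, 'fy': 463.231, 'cx': 251.523, 'cy': 185.673, 'world_from_camera': [[0.009, 0.996, -0.085, 442.93], [-1.0, 0.01, 0.008, -28.52], [0.008, 0.085, 0.996, 1485.422], [0.0, 0.0, 0.0, 1.0]]}
wrist {'fx': 268.249, 'fy': 268.249, 'cx': 259.557, 'cy': 188.789, 'world_from_camera': [[0.294, -0.912, -0.285, 103.244], [0.956, 0.28, 0.09, 622.659], [-0.002, -0.299, 0.954, 384.954], [0.0, 0.0, 0.0, 1.0]]}
```

View pics/scene0.png

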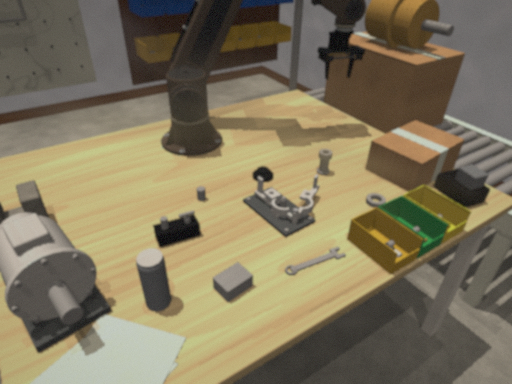

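View pics/top0.png

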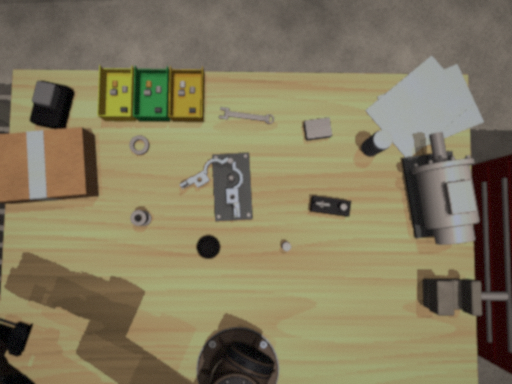

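View pics/wrist0.png

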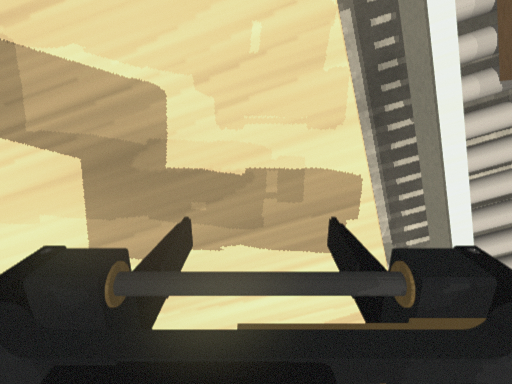

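```bash
cat > h.py <<'E'
import numpy as np,cv2
from cell import env,optics,job
def ray(p,u,v):
    d=np.array([(u-p['cx'])/p['fx'],-(v-p['cy'])/p['fy'],-1.0])
    T=np.array(p['world_from_camera']); return T[:3,3],T[:3,:3]@d
def onz(p,u,v,z):
    o,d=ray(p,u,v); return o+d*(z-o[2])/d[2]
def proj(p,P):
    T=np.array(p['world_from_camera']); c=T[:3,:3].T@(np.array(P,float)-T[:3,3])
    return np.array([p['cx']+p['fx']*c[0]/-c[2],p['cy']-p['fy']*c[1]/-c[2]])
def crop(src,dst,x0,y0,x1,y1,s):
    im=cv2.imread(src)[y0:y1,x0:x1]; cv2.imwrite(dst,cv2.resize(im,None,fx=s,fy=s,interpolation=cv2.INTER_CUBIC))
E
python3 - <<'E'
from h import *
crop('pics/top0.png','pics/top0a.png',120,130,365,265,3)
crop('pics/scene0.png','pics/scene0a.png',140,130,350,260,3.8)
p=optics.camera_params('top')
for n,u,v,z in[('spool',141,217,84),('rack',330,205,44),('knob',345,208,60),('tee',325,205,60),('jigc',233,187,12)]: print(n,onz(p,u,v,z).round(1))
E
```

```text
spool [464.4 292.9  84. ]
rack [ 507.9 -284.6   44. ]
knob [ 498.3 -328.    60. ]
tee [ 507.  -266.3   60. ]
jigc [563.8  19.3  12. ]
```

View pics/top0a.png

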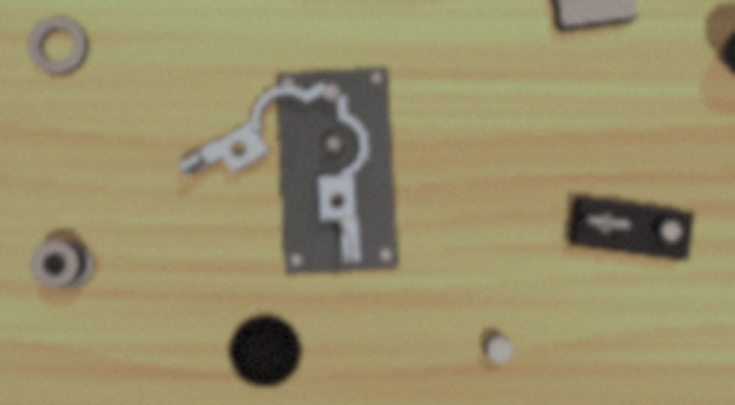

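View pics/scene0a.png

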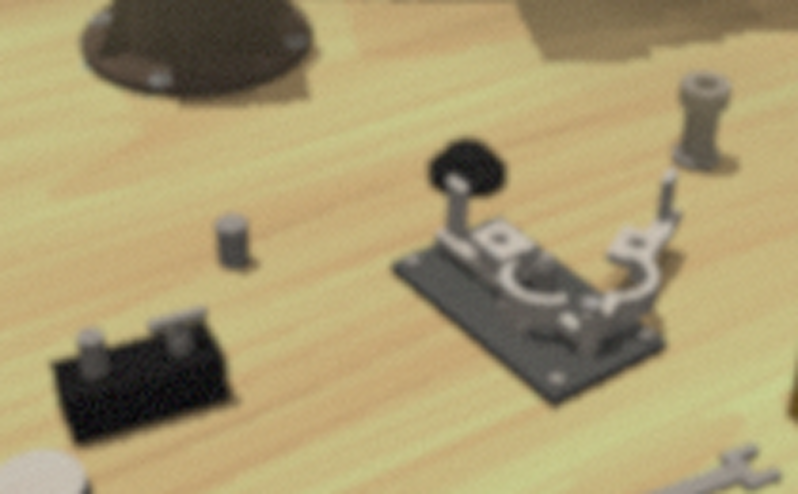

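```bash
python3 - <<'E'
from h import *
p=optics.camera_params('top')
f=lambda x,y,z: onz(p,120+x/3,130+y/3,z)
for n,x,y,z in[('spool',57,263,84),('knob',671,230,78),('tee',608,222,78),('p1',278,73,12),('p2',387,69,12),('p3',397,266,12),('p4',287,272,12),('ear',337,200,54),('spin',333,143,70),('hinge',330,91,54),('gear',239,149,44),('gtab',190,162,85),('ftab',349,228,85),('r1',570,195,44),('r2',692,211,44),('r3',688,258,44),('r4',568,243,44)]: print(n,f(x,y,z).round(1))
E
python3 -m handwheel '[{"travel":[34,-36,0],"roll":4},{"travel":[68,-72,0],"roll":8},{"travel":[102,-108,0],"roll":12},{"travel":[136,-144,0],"roll":17},{"travel":[170,-180,0],"roll":17},{"travel":[204,-216,0],"roll":17},{"travel":[238,-252,0],"roll":17},{"travel":[275,-302,0],"roll":17}]' -1
```

```text
spool [462.4 298.9  84. ]
knob [ 501.7 -320.2   78. ]
tee [ 509.2 -256.2   78. ]
p1 [668.3  85.9  12. ]
p2 [673.8 -30.7  12. ]
p3 [463.6 -43.3  12. ]
p4 [456.2  72.9  12. ]
ear [530.3  19.6  54. ]
spin [587.7  23.9  70. ]
hinge [643.6  28.4  54. ]
gear [583.1 122.7  44. ]
gtab [565.4 167.6  85. ]
ftab [500.3   6.2  85. ]
r1 [ 538.5 -222.3   44. ]
r2 [ 523.1 -349.3   44. ]
r3 [ 474.2 -344.7   44. ]
r4 [ 488.6 -220.1   44. ]
t: 0.95
eef_pos: [452.5, 303.8, 214.6]
tcp_rot: [0.828, 1.571, 0.827]
ft_force: [-0.1, -0.0, -0.0]
opening: 0.999
```

```bash
python3 - <<'E'
from h import *
print(env.state()['eef_pos'])
p=optics.camera_params('wrist'); print(np.array(p['world_from_camera']).round(3))
cv2.imwrite('pics/w1.png',optics.read_camera('wrist')[:,:,::-1])
print(proj(p,[462.4,298.9,84]),proj(p,[462.4,298.9,0]))
E
```

```text
[452.46369407 303.76980876 214.55697997]
[[ 2.00000e-03 -9.54000e-01 -2.99000e-01  3.68582e+02]
 [ 1.00000e+00  1.00000e-03  1.00000e-03  3.04136e+02]
 [-1.00000e-03 -2.99000e-01  9.54000e-01  3.85383e+02]
 [ 0.00000e+00  0.00000e+00  0.00000e+00  1.00000e+00]]
[255.48790479 188.353765  ] [256.36988452 171.43254271]
```

View pics/w1.png

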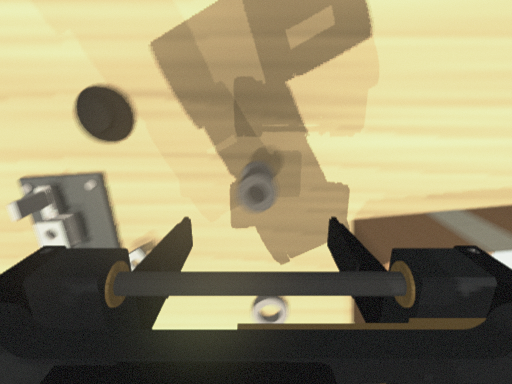

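```bash
python3 - <<'E'
from h import *
crop('pics/w1.png','pics/w1a.png',210,150,310,230,7)
p=optics.camera_params('wrist')
for uv in[(255.5,188.4),(257.5,191),(258,192)]: print(onz(p,*uv,84).round(1))
E
```

```text
[466.  293.9  84. ]
[469.3 296.2  84. ]
[470.5 296.8  84. ]
```

View pics/w1a.png

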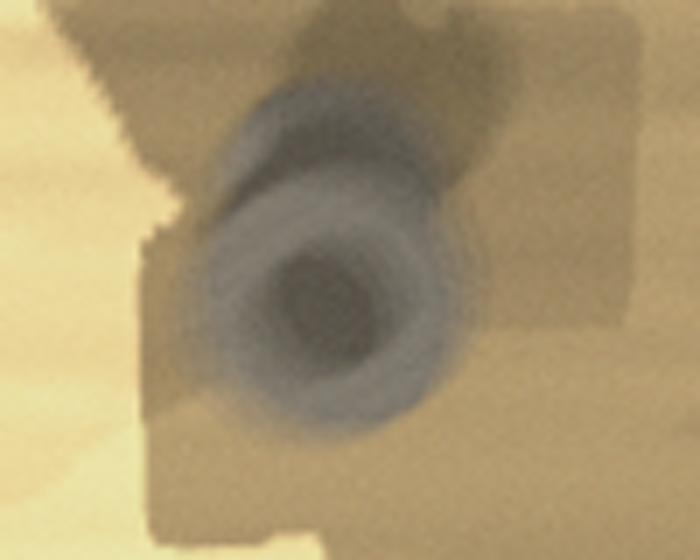

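```bash
python3 - <<'E'
from h import *
print(env.state()['eef_pos'])
p=optics.camera_params('wrist')
cv2.imwrite('pics/w2.png',optics.read_camera('wrist')[:,:,::-1])
print(env.state()['eef_pos'])
crop('pics/w2.png','pics/w2a.png',210,150,310,230,7)
np.savez('pics/w2.npz',**p)
E
```

```text
[455.96593077 298.9526046  214.44718688]
[454.05265274 301.35358043 214.41379284]
```

View pics/w2a.png

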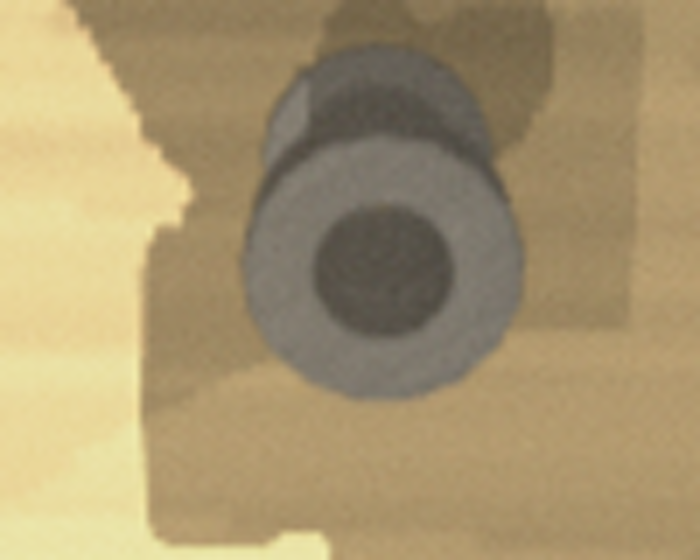

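```bash
python3 - <<'E'
from h import *
p=np.load('pics/w2.npz')
print(onz(p,264.4,187.7,84).round(1))
for i in range(3):
    print(env.state()['t'],env.state()['eef_pos']); optics.read_camera('top')
print(env.state()['eef_pos'],env.state()['tcp_rot'])
E
```

```text
[465.2 304.3  84. ]
1.05 [454.05265274 301.35358043 214.41379284]
1.1 [452.54603217 303.18952032 214.43418462]
1.15 [451.52953137 304.48686854 214.45232607]
[450.89835319 305.35971027 214.50398434] [3.02890675 1.57028685 3.02702098]
```

```bash
cat >> h.py <<'E'
def snap(name,out):
    s=env.state(); p=optics.camera_params(name); im=optics.read_camera(name)[:,:,::-1]
    cv2.imwrite(f'pics/{out}.png',im); np.savez(f'pics/{out}.npz',**p); print('eef',s['eef_pos'].round(1),'t',s['t'],'op',s['opening'],'F',s['ft_force'].round(1)); return p,im
E
python3 - <<'E'
from h import *
snap('wrist','w3')
crop('pics/w3.png','pics/w3a.png',210,150,310,230,7)
print(env.state()['eef_pos'])
E
```

```text
eef [450.9 305.4 214.5] t 1.2 op 0.9996899898381834 F [-0.3 -0.5  1.1]
[450.52402465 305.9178726  214.5701076 ]
```

View pics/w3a.png

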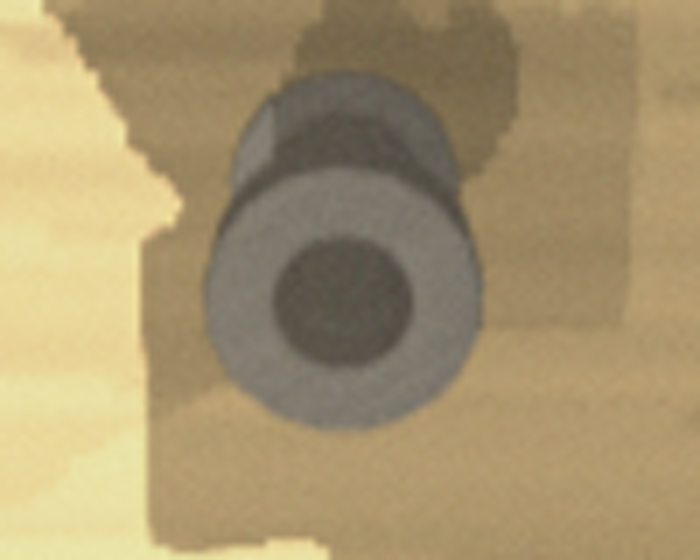

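```bash
python3 - <<'E'
from h import *
p=np.load('pics/w3.npz')
print(onz(p,258.6,192.1,84).round(1), np.array(p['world_from_camera']).round(3).tolist(),env.state()['tcp_rot'])
E
```

```text
[465.4 304.1  84. ] [[0.002, -0.955, -0.298, 367.148], [1.0, 0.002, 0.002, 305.806], [-0.001, -0.298, 0.955, 385.377], [0.0, 0.0, 0.0, 1.0]] [2.83938636 1.57039181 2.83881024]
```

```bash
python3 -m handwheel '[{"travel":[8,-1,-40]},{"travel":[15,-2,-80]},{"travel":[15,-2,-115]},{"travel":[15,-2,-140]},{"travel":[15,-2,-155]},{"travel":[15,-2,-161]},{"travel":[15,-2,-161]},{"travel":[15,-2,-161]}]' -1
```

```text
validation failed for argument at $[0]...
```

Roll seems to be required.

```bash
python3 -m handwheel '[{"travel":[8,-1,-40],"roll":0},{"travel":[15,-2,-80],"roll":0},{"travel":[15,-2,-115],"roll":0},{"travel":[15,-2,-140],"roll":0},{"travel":[15,-2,-155],"roll":0},{"travel":[15,-2,-161],"roll":0},{"travel":[15,-2,-161],"roll":0},{"travel":[15,-2,-161],"roll":0}]' -1 && python3 -c "
from h import *
snap('wrist','w4')"
```

```text
t: 2.05
eef_pos: [466.1, 304.1, 54.4]
tcp_rot: [0.54, 1.57, 0.54]
ft_force: [0.3, 0.0, 0.6]
opening: 0.999
eef [466.1 304.1  54.4] t 2.05 op 0.9994876109095333 F [0.3 0.  0.6]
```

View pics/w4.png

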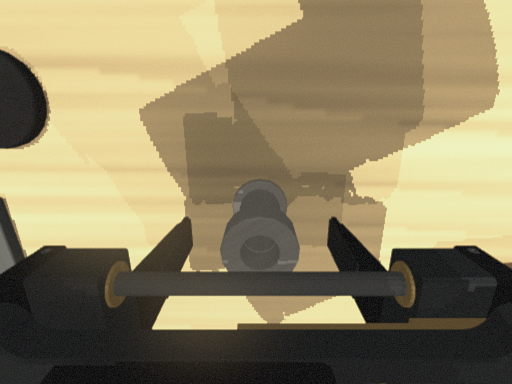

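```bash
python3 -c "
from h import *
p=np.load('pics/w4.npz')
print(onz(p,260,247,84), onz(p,260,250,84))"
python3 -m handwheel '[{"travel":[0,0,0],"roll":0},{"travel":[0,0,0],"roll":0},{"travel":[0,0,0],"roll":0},{"travel":[0,0,0],"roll":0},{"travel":[0,0,0],"roll":0}]' 1
```

```text
[462.51241079 304.40173208  84.        ] [464.51700282 304.40164965  84.        ]
t: 2.6
eef_pos: [466.1, 303.3, 53.7]
tcp_rot: [1.165, 1.571, 1.164]
ft_force: [-0.1, 0.3, -0.2]
opening: 0.638
```

```bash
python3 -m handwheel '[{"travel":[0,0,0],"roll":0},{"travel":[0,0,0],"roll":0},{"travel":[0,0,0],"roll":0},{"travel":[0,0,0],"roll":0},{"travel":[0,0,3],"roll":0},{"travel":[0,0,10],"roll":0},{"travel":[0,0,30],"roll":0},{"travel":[0,0,60],"roll":0}]' 1; python3 -m handwheel '[{"travel":[0,0,30],"roll":0},{"travel":[0,0,60],"roll":0},{"travel":[0,0,60],"roll":0},{"travel":[0,0,60],"roll":0}]' 1;  python3 -c "
from h import *
snap('wrist','w5'); snap('top','t5')
crop('pics/t5.png','pics/t5a.png',120,130,365,265,3)
"
```

```text
t: 3.4
eef_pos: [465.3, 302.8, 113.3]
tcp_rot: [-2.675, 1.567, -2.677]
ft_force: [1.1, 0.6, -4.1]
opening: 0.506
t: 3.8
eef_pos: [465.8, 303.1, 173.5]
tcp_rot: [0.496, 1.571, 0.495]
ft_force: [-0.0, -0.5, -5.9]
opening: 0.504
eef [465.8 303.1 173.5] t 3.8 op 0.5042147663974419 F [-0.  -0.5 -5.9]
eef [465.5 302.9 172.7] t 3.85 op 0.5084911650249638 F [-0.2 -0.6 -4.8]
```

View pics/w5.png

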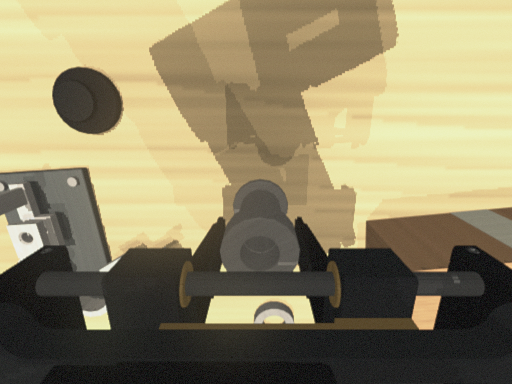

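View pics/t5a.png

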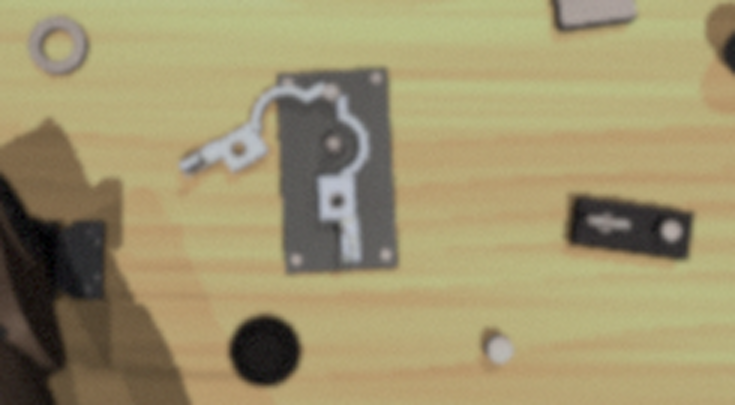

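```bash
python3 -m handwheel '[{"travel":[35,-33,0],"roll":0},{"travel":[70,-66,0],"roll":0},{"travel":[105,-99,0],"roll":0},{"travel":[140,-132,0],"roll":0},{"travel":[170,-160,0],"roll":0},{"travel":[195,-183,0],"roll":0},{"travel":[195,-183,0],"roll":0},{"travel":[195,-183,0],"roll":0}]' 1;   python3 -c "
from h import *
snap('wrist','w6'); print(env.state()['eef_pos'])
"
```

```text
t: 4.7
eef_pos: [660.6, 119.6, 171.4]
tcp_rot: [-3.129, 1.567, -3.131]
ft_force: [0.1, 0.3, -4.4]
opening: 0.505
eef [660.6 119.6 171.4] t 4.7 op 0.50478205380755 F [ 0.1  0.3 -4.4]
[660.22899216 120.37752325 171.88634316]
```

View pics/w6.png

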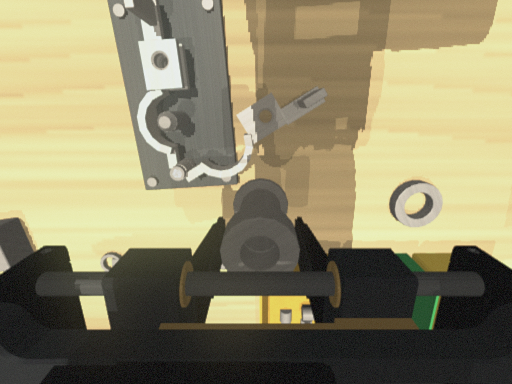

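```bash
python3 -c "
from h import *
snap('wrist','w7'); print(env.state()['eef_pos'])
crop('pics/w7.png','pics/w7a.png',100,0,260,200,3)
crop('pics/w7.png','pics/w7b.png',200,70,340,290,2.7)
"
```

```text
eef [660.2 120.4 171.9] t 4.75 op 0.5052361748648844 F [-0.1  0.8 -4.3]
[660.14633151 120.89087272 172.41428351]
```

View pics/w7a.png

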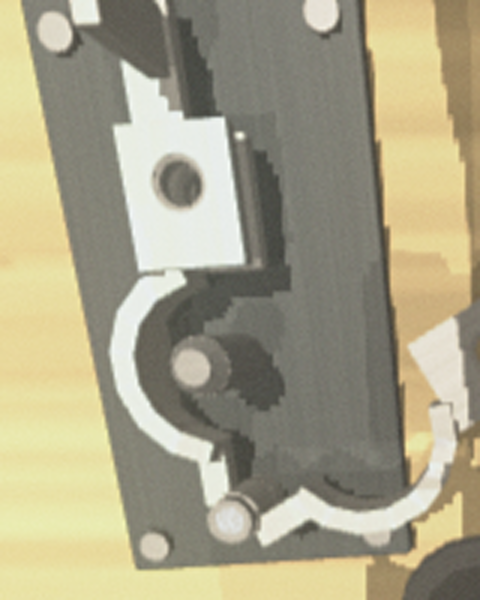

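View pics/w7b.png

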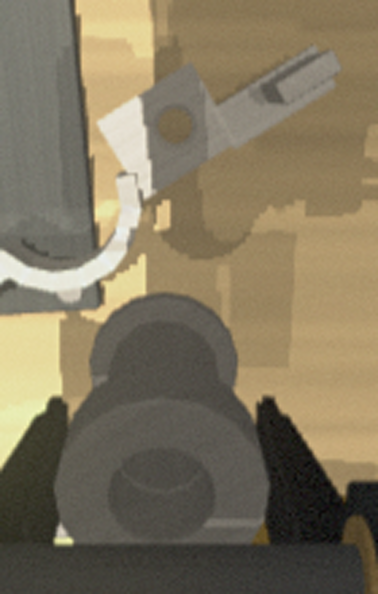

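```bash
python3 -c "
from h import *
p=np.load('pics/w7.npz')
a=lambda x,y,z: onz(p,100+(x+.5)/3-.5,(y+.5)/3-.5,z)
b=lambda x,y,z: onz(p,200+(x+.5)/2.7-.5,70+(y+.5)/2.7-.5,z)
e=a(178,181,54);s=a(193,368,70);h=a(232,518,58)
print('ear',e,'spin',s,'hinge',h, np.degrees(np.arctan2((s-e)[1],(s-e)[0])),np.hypot(*(s-e)[:2]),np.hypot(*(h-e)[:2]),np.degrees(np.arctan2((h-e)[1],(h-e)[0])))
print('tab',b(310,75,85),'gateear',b(176,124,44))
P=660.2,120.4,171.9
for y in(490,494,498): print('spooltop',b(162,y,171.9+30))
"
```

```text
ear [533.78719663  21.78630387  54.        ] spin [592.39947829  25.88101524  70.        ] hinge [646.16517425  30.2145827   58.        ] 3.9962463754978588 58.75513783886436 112.69359225693344 4.2891180951918555
tab [569.78657126 170.54262762  85.        ] gateear [587.04055414 126.15245706  44.        ]
spooltop [659.30692752 120.56561286 201.9       ]
spooltop [660.29990987 120.56388348 201.9       ]
spooltop [661.29656295 120.56214769 201.9       ]
```

```bash
python3 -m handwheel '[{"travel":[-8,-40,0],"roll":2},{"travel":[-18,-80,0],"roll":4},{"travel":[-18,-95,-15],"roll":4},{"travel":[-18,-95,-42],"roll":4},{"travel":[-18,-95,-42],"roll":4},{"travel":[-18,-95,-42],"roll":4},{"travel":[-18,-95,-42],"roll":4}]' 1;   python3 -c "
from h import *
snap('wrist','w8'); print(env.state()['eef_pos'])
crop('pics/w8.png','pics/w8a.png',180,90,340,290,3)
"
```

```text
t: 5.5
eef_pos: [643.5, 26.2, 132.9]
tcp_rot: [-0.052, 1.569, 0.018]
ft_force: [-0.1, 0.8, -3.9]
opening: 0.505
eef [643.5  26.2 132.9] t 5.5 op 0.5051295501291759 F [-0.1  0.8 -3.9]
[643.56324848  26.12380955 132.95199739]
```

View pics/w8a.png

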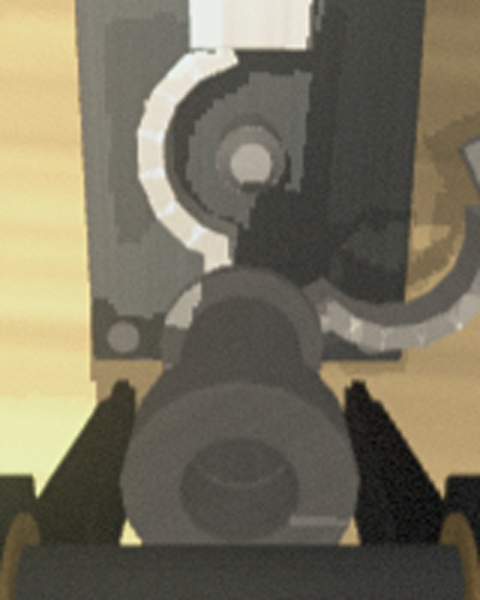

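```bash
python3 -c "
from h import *
p=np.load('pics/w8.npz')
a=lambda x,y,z: onz(p,180+(x+.5)/3-.5,90+(y+.5)/3-.5,z)
s=a(250,163,70); print('spin',s)
print('flange far',a(242.5,268,87),'sides',a(162,338,87),a(323,338,87))
print('top far', a(240,383,163),'sides',a(121,480,163),a(358,480,163),'bore',a(240,490,163))
print(env.state()['eef_pos'],np.degrees(np.arctan2(*np.array(p['world_from_camera'])[[1,0],0])))
"
```

```text
spin [592.09304066  25.53472367  70.        ]
flange far [618.9664667   25.22526731  87.        ] sides [641.32547445   3.66797142  87.        ] [638.09823615  49.70865354  87.        ]
top far [620.70228111  24.71547298 163.        ] sides [643.0447714    2.74561823 163.        ] [639.76419094  49.36519889 163.        ] bore [643.62716735  26.31425464 163.        ]
[643.56324848  26.12380955 132.95199739] 93.98232723305254
```

```bash
python3 -m handwheel '[{"travel":[-20,0,0],"roll":0},{"travel":[-40,-1,0],"roll":0},{"travel":[-51,-1,0],"roll":0},{"travel":[-51,-1,0],"roll":0},{"travel":[-51,-1,0],"roll":0},{"travel":[-51,-1,-5],"roll":0},{"travel":[-51,-1,-9],"roll":0},{"travel":[-51,-1,-13],"roll":0}]' 1;   python3 -c "
from h import *
snap('wrist','w9')
crop('pics/w9.png','pics/w9a.png',180,90,340,290,3)
"
```

```text
t: 6.35
eef_pos: [592.3, 24.3, 117.9]
tcp_rot: [2.855, 1.57, 2.924]
ft_force: [-0.1, 0.0, -5.3]
opening: 0.505
eef [592.3  24.3 117.9] t 6.35 op 0.505223174219047 F [-0.1  0.  -5.3]
```

View pics/w9a.png

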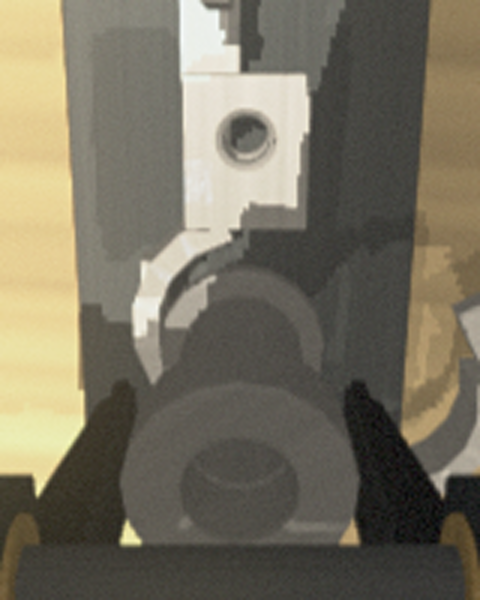

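```bash
python3 -m handwheel '[{"travel":[0,0,-5],"roll":0},{"travel":[0,0,-10],"roll":0},{"travel":[0,0,-15],"roll":0},{"travel":[0,0,-20],"roll":0},{"travel":[0,0,-20],"roll":0}]' 1
```

```text
t: 6.9
eef_pos: [591.8, 24.3, 97.9]
tcp_rot: [2.909, 1.57, 2.977]
ft_force: [0.6, -0.1, -4.1]
opening: 0.505
```

```bash
python3 -m handwheel '[{"travel":[0,0,-8],"roll":0},{"travel":[0,0,-16],"roll":0},{"travel":[0,0,-22],"roll":0},{"travel":[0,0,-28],"roll":0},{"travel":[0,0,-30],"roll":0},{"travel":[0,0,-31],"roll":0},{"travel":[0,0,-31],"roll":0}]' 1
```

```text
t: 7.6
eef_pos: [592.2, 24.3, 67.7]
tcp_rot: [0.652, 1.571, 0.721]
ft_force: [0.1, 0.4, -3.5]
opening: 0.504
```

```bash
python3 -m handwheel '[{"travel":[0,0,-1],"roll":0},{"travel":[0,0,-2],"roll":0},{"travel":[0,0,-2],"roll":0},{"travel":[0,0,-2],"roll":0}]' 1
```

```text
t: 8.0
eef_pos: [592.2, 24.3, 65.8]
tcp_rot: [0.216, 1.57, 0.284]
ft_force: [0.4, -0.2, -2.7]
opening: 0.504
```

```bash
python3 -m handwheel '[{"travel":[0,0,-0.5],"roll":0},{"travel":[0,0,-1],"roll":0},{"travel":[0,0,-1],"roll":0}]' 1; python3 -m handwheel '[{"travel":[0,0,0],"roll":0},{"travel":[0,0,0],"roll":0},{"travel":[0,0,0],"roll":0},{"travel":[0,0,0],"roll":0},{"travel":[0,0,0],"roll":0}]' -1
```

```text
t: 8.3
eef_pos: [592.4, 24.4, 65.7]
tcp_rot: [-0.059, 1.57, 0.009]
ft_force: [-3.3, 1.7, 8.3]
opening: 0.507
t: 8.8
eef_pos: [592.2, 24.3, 64.6]
tcp_rot: [1.223, 1.571, 1.292]
ft_force: [0.7, -0.3, -0.4]
opening: 0.868
```

```bash
python3 -m handwheel '[{"travel":[0,0,20],"roll":0},{"travel":[0,0,60],"roll":0},{"travel":[0,30,110],"roll":-8},{"travel":[20,70,120],"roll":-16},{"travel":[50,110,120],"roll":-24},{"travel":[80,110,120],"roll":-32},{"travel":[90,110,120],"roll":-40},{"travel":[90,110,120],"roll":-40}]' 1;  python3 -c "
from h import *
snap('wrist','w10');snap('wrist','w11');print(env.state()['joints'])
"
```

```text
t: 9.6
eef_pos: [682.8, 134.6, 183.8]
tcp_rot: [-2.438, 1.57, -3.069]
ft_force: [-0.8, -0.6, -0.8]
opening: 0.306
eef [682.8 134.6 183.8] t 9.6 op 0.3064695765139287 F [-0.8 -0.6 -0.8]
eef [681.9 134.3 184. ] t 9.65 op 0.2715797455646047 F [ 0.  -0.6 -0.2]
[ 9.93104711e-02  6.19785297e-01  1.40304361e+00  6.67815628e-05
  1.11970860e+00 -8.46002818e-01]
```

View pics/w11.png

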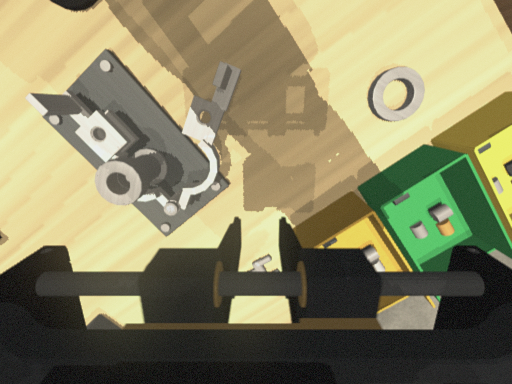

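```bash
python3 -c "
from h import *
p=np.load('pics/w11.npz')
crop('pics/w11.png','pics/w11a.png',60,40,260,240,3)
for z in(96,110,130): print(onz(p,118.5,182,z))
"
```

```text
[590.92321058  26.00651703  96.        ]
[592.19190949  34.57327683 110.        ]
[594.00433649  46.81150511 130.        ]
```

View pics/w11a.png

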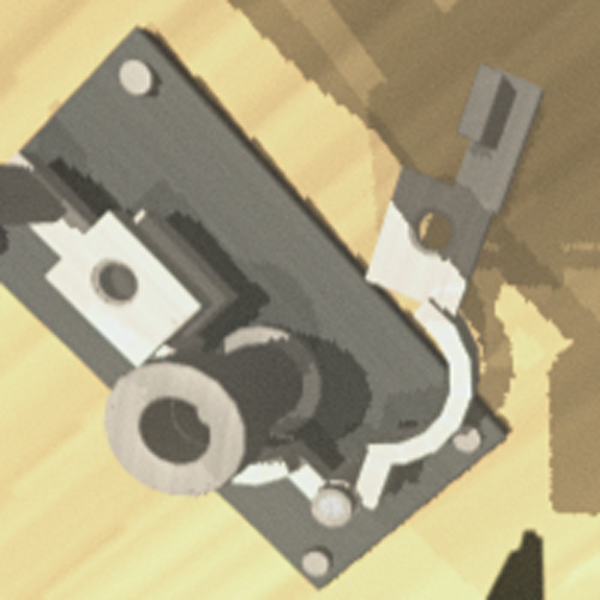

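```bash
python3 -c "
from h import *
p=np.load('pics/w11.npz')
q=lambda x,y,z: onz(p,60+(x+.5)/3-.5,40+(y+.5)/3-.5,z)
t=q(481,104,85); c=q(435,230,44); r=q(333,505,58)
print(t,c,r,env.state()['eef_pos'])
th=np.radians(4.1); R=lambda a: np.array([[np.cos(a),-np.sin(a)],[np.sin(a),np.cos(a)]])
S=np.array([592,25.6]); H=S+R(th)@[55,0]; print('H',H)
d=t[:2]-H; print(np.hypot(*d)); g=np.pi-np.arctan2(8,160)-(np.arctan2(d[1],d[0])-th); print('g',g)
d=c[:2]-H; print(np.hypot(*d)); print('g ear',np.pi-(np.arctan2(d[1],d[0])-th))
for g in [1.1,1.0,.9,.8,.7,.6,.5,.4,.3,.2,.1,.05,0]:
  print(g,(H+R(th-g)@[-160,24]).round(1),(H+R(th-g)@[-160,24]-(H+R(th-1.1)@[-160,24])).round(0),round(np.degrees(1.1-g),1))
print('start',H+R(th-1.1)@[-160,45])
"
```

```text
[570.60420661 170.13848104  85.        ] [587.96305165 127.00908205  44.        ] [646.82525133  30.049106    58.        ] [681.54324361 134.15050891 184.19741925]
H [646.85924306  29.53235944]
159.9528430948158
g 1.095460309059812
113.88798361891152
g ear 1.0988471334122125
1.1 [584.8 179. ] [0. 0.] 0.0
1.0 [570.2 172. ] [-15.  -7.] 5.7
0.9 [556.4 163.7] [-28. -15.] 11.5
0.8 [543.4 154. ] [-41. -25.] 17.2
0.7 [531.5 143. ] [-53. -36.] 22.9
0.6 [520.8 130.9] [-64. -48.] 28.6
0.5 [511.3 117.8] [-74. -61.] 34.4
0.4 [503.2 103.9] [-82. -75.] 40.1
0.3 [496.5  89.1] [-88. -90.] 45.8
0.2 [491.3  73.8] [ -94. -105.] 51.6
0.1 [487.6  58.1] [ -97. -121.] 57.3
0.05 [486.4  50.1] [ -98. -129.] 60.2
0 [485.6  42. ] [ -99. -137.] 63.0
start [602.81685416 189.79860036]
```

```bash
python3 -m handwheel '[{"travel":[-25,25,0],"roll":-8},{"travel":[-60,50,-10],"roll":-16},{"travel":[-79,56,-50],"roll":-23},{"travel":[-79,56,-90],"roll":-23},{"travel":[-79,56,-120],"roll":-23},{"travel":[-79,56,-130],"roll":-23},{"travel":[-79,56,-130],"roll":-23},{"travel":[-79,56,-130],"roll":-23}]' 1;  python3 -c "
from h import *
snap('wrist','w12')
"
```

```text
t: 10.5
eef_pos: [603.7, 190.2, 56.1]
tcp_rot: [1.229, 1.569, 0.199]
ft_force: [0.8, -0.6, 0.8]
opening: 0.005
eef [603.7 190.2  56.1] t 10.5 op 0.005235765218525673 F [ 0.8 -0.6  0.8]
```

View pics/w12.png

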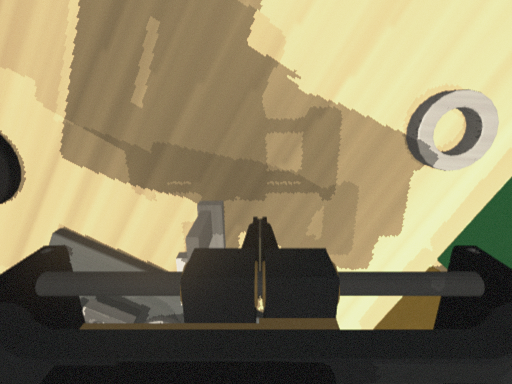

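```bash
python3 -m handwheel '[{"travel":[-9,-5,-2],"roll":0},{"travel":[-19,-11,-2],"roll":0},{"travel":[-27,-14,-2],"roll":3},{"travel":[-34,-18,-2],"roll":6},{"travel":[-41,-22,-2],"roll":9},{"travel":[-47,-26,-2],"roll":11.5},{"travel":[-54,-31,-2],"roll":14},{"travel":[-60,-36,-2],"roll":17}]' 1; python3 -m handwheel '[{"travel":[-6,-5,0],"roll":3},{"travel":[-12,-11,0],"roll":6},{"travel":[-18,-17,0],"roll":9},{"travel":[-23,-23,0],"roll":11.5},{"travel":[-28,-29,0],"roll":14},{"travel":[-33,-36,0],"roll":17},{"travel":[-33,-36,0],"roll":17}]' 1; python3 -c "
from h import *
snap('wrist','w13')
"
```

```text
t: 11.35
eef_pos: [542.1, 153.8, 53.2]
tcp_rot: [1.118, 1.57, 0.386]
ft_force: [-0.3, 1.6, -0.2]
opening: 0.0
t: 12.05
eef_pos: [509.0, 117.5, 53.2]
tcp_rot: [-2.851, 1.571, 2.995]
ft_force: [-0.8, -0.6, 0.0]
opening: 0.003
eef [509.  117.5  53.2] t 12.05 op 0.0030959300957704126 F [-0.8 -0.6  0. ]
```

View pics/w13.png

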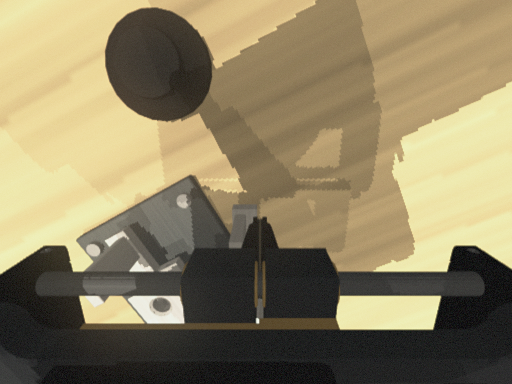

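```bash
python3 -m handwheel '[{"travel":[-4,-7,0],"roll":3},{"travel":[-7,-14,0],"roll":6},{"travel":[-10,-21,0],"roll":9},{"travel":[-13,-28,0],"roll":11},{"travel":[-16,-36,0],"roll":14},{"travel":[-18,-44,0],"roll":17},{"travel":[-20,-52,0],"roll":20},{"travel":[-21,-59,0],"roll":23}]' 1; python3 -m handwheel '[{"travel":[-1,-4,0],"roll":2},{"travel":[-1,-8,0],"roll":3.5},{"travel":[-1,-11,0],"roll":5},{"travel":[-1,-13,0],"roll":5.5},{"travel":[-1,-14,0],"roll":5.5},{"travel":[-1,-14,0],"roll":5.5}]' 1; python3 -c "
from h import *
snap('wrist','w14')
"
```

```text
t: 12.9
eef_pos: [488.8, 59.2, 52.9]
tcp_rot: [1.801, 1.571, 1.766]
ft_force: [0.0, 1.2, 0.5]
opening: 0.005
t: 13.5
eef_pos: [488.1, 45.3, 52.7]
tcp_rot: [0.204, 1.571, 0.263]
ft_force: [0.1, 1.1, 0.1]
opening: 0.007
eef [488.1  45.3  52.7] t 13.5 op 0.007189991844125927 F [0.1 1.1 0.1]
```

View pics/w14.png

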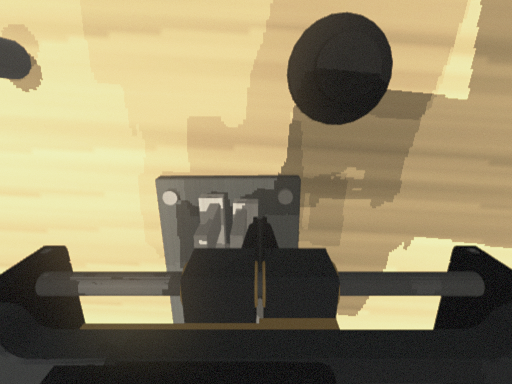

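Nearly shut. Push on in 1 mm steps and watch the force.

```bash
for i in 1 2 3; do python3 -m handwheel '[{"travel":[0,-1,0],"roll":0},{"travel":[0,-1,0],"roll":0},{"travel":[0,-1,0],"roll":0}]' 1 | egrep 'eef|ft'; done
```

```text
eef_pos: [488.1, 44.3, 52.7]
ft_force: [0.7, 0.3, 0.3]
eef_pos: [488.1, 43.3, 52.7]
ft_force: [-0.4, -0.3, -0.0]
eef_pos: [488.1, 42.3, 52.6]
ft_force: [0.5, -0.5, 0.6]
```

```bash
for i in 1 2 ; do python3 -m handwheel '[{"travel":[0,-1,0],"roll":0},{"travel":[0,-1,0],"roll":0},{"travel":[0,-1,0],"roll":0}]' 1 | egrep 'eef|ft'; done; python3 -c "
from h import *
snap('wrist','w15')
crop('pics/w15.png','pics/w15a.png',150,160,310,260,4)
"
```

```text
eef_pos: [488.1, 41.3, 52.7]
ft_force: [0.2, -0.5, -0.1]
eef_pos: [488.1, 40.5, 52.7]
ft_force: [0.3, 3.7, -0.5]
eef [488.1  40.5  52.7] t 15.05 op 0.0022507874426352264 F [ 0.3  3.7 -0.5]
```

View pics/w15a.png

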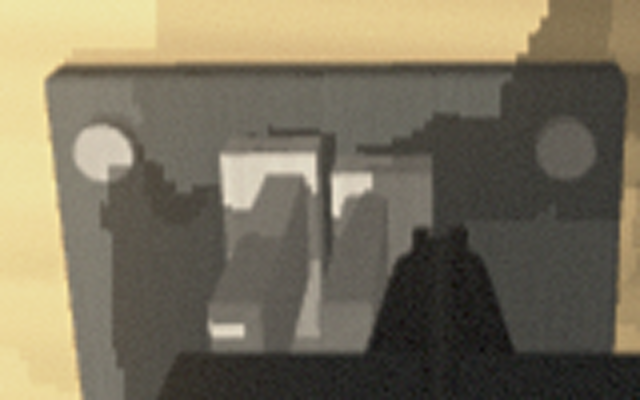

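```bash
for i in 1 2 ; do python3 -m handwheel '[{"travel":[0,-1,0],"roll":0},{"travel":[0,-1,0],"roll":0},{"travel":[0,-1,0],"roll":0}]' 1 | egrep 'eef|ft'; done; python3 -m handwheel '[{"travel":[0,3,0],"roll":0},{"travel":[0,10,0],"roll":0},{"travel":[0,15,20],"roll":0},{"travel":[0,0,70],"roll":0},{"travel":[0,-5,120],"roll":0},{"travel":[20,-20,120],"roll":0},{"travel":[40,-20,120],"roll":0},{"travel":[40,-20,120],"roll":0}]' 1;python3 -c "
from h import *
optics.read_camera('top');snap('wrist','w16')
crop('pics/w16.png','pics/w16a.png',150,100,350,280,4)
"
```

```text
eef_pos: [488.1, 40.3, 52.7]
ft_force: [1.1, 14.1, -0.8]
eef_pos: [488.1, 40.1, 52.7]
ft_force: [1.3, 22.7, 0.2]
t: 16.5
eef_pos: [529.8, 17.8, 173.1]
tcp_rot: [-0.242, 1.569, -0.183]
ft_force: [0.3, 0.4, -0.7]
opening: 0.007
eef [528.2  18.2 172.4] t 16.55 op 0.006592464073649127 F [-0.3 -0.2 -0. ]
```

View pics/w16.png

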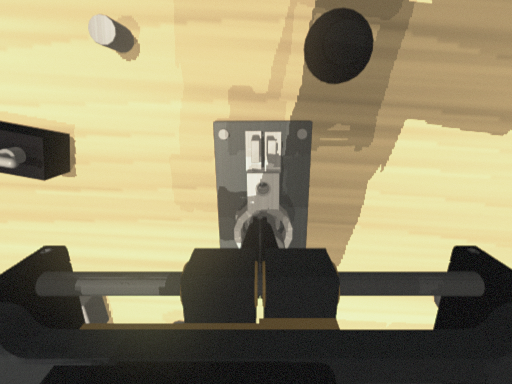

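```bash
python3 -m handwheel '[{"travel":[-3,-40,0],"roll":-8},{"travel":[-6,-80,0],"roll":-16},{"travel":[-9,-120,0],"roll":-24},{"travel":[-12,-160,0],"roll":-32},{"travel":[-15,-200,0],"roll":-40},{"travel":[-18,-240,0],"roll":-48},{"travel":[-21,-280,0],"roll":-56},{"travel":[-23,-320,0],"roll":-64}]' -1; python3 -m handwheel '[{"travel":[0,-15,0],"roll":-8},{"travel":[0,-15,0],"roll":-16},{"travel":[0,-15,0],"roll":-24},{"travel":[0,-15,0],"roll":-32},{"travel":[0,-15,0],"roll":-37},{"travel":[0,-15,0],"roll":-37},{"travel":[0,-15,0],"roll":-37}]' -1;python3 -c "
from h import *
snap('wrist','w17')
"
```

```text
t: 17.4
eef_pos: [503.9, -302.5, 172.3]
tcp_rot: [-2.685, 1.569, 2.535]
ft_force: [-0.2, 0.6, 0.3]
opening: 0.623
t: 18.1
eef_pos: [504.7, -316.2, 172.4]
tcp_rot: [-2.027, 1.57, 2.556]
ft_force: [-0.9, -0.4, 0.8]
opening: 0.999
eef [ 504.7 -316.2  172.4] t 18.1 op 0.9992118429099407 F [-0.9 -0.4  0.8]
```

View pics/w17.png

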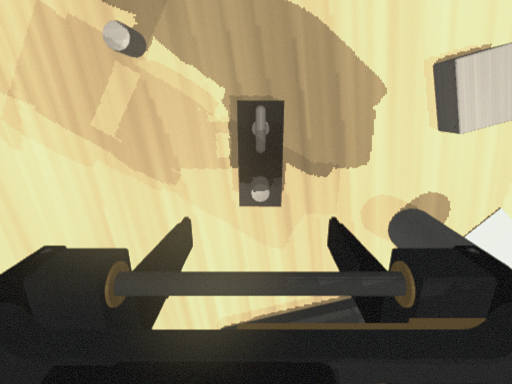

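```bash
python3 -c "
from h import *
p=np.load('pics/w17.npz')
crop('pics/w17.png','pics/w17a.png',210,80,310,220,5)
crop('pics/w17.png','pics/w17b.png',350,180,510,330,4)
print(onz(p,262,192,78),onz(p,410,228,150),onz(p,450,245,0))
T=np.load('pics/t5.npz')
"
```

```text
[ 507.95276773 -318.07797181   78.        ] [ 622.67226065 -339.46168623  150.        ] [ 762.76168969 -457.61168138    0.        ]
```

View pics/w17a.png

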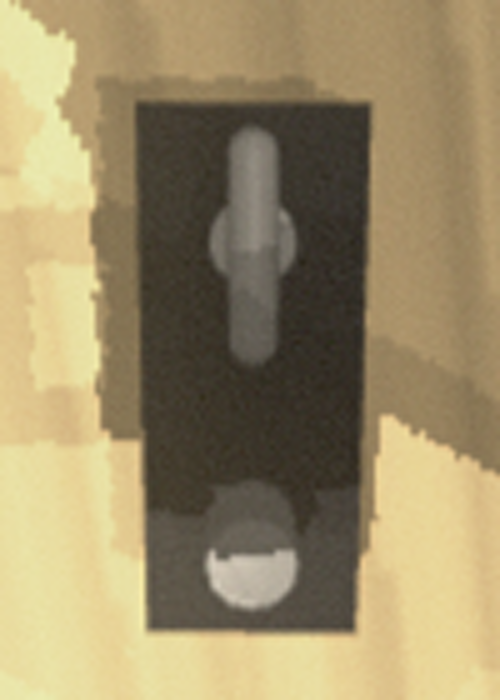

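View pics/w17b.png

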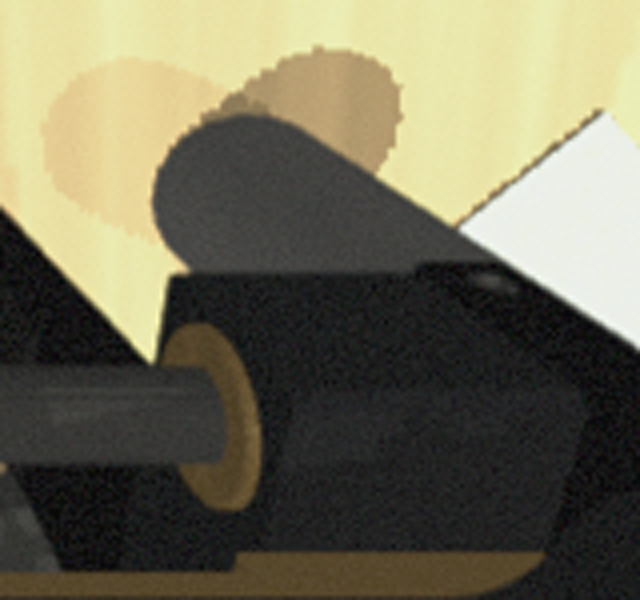

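```bash
python3 -c "
from h import *
p=np.load('pics/w17.npz')
print('canbase left edge',onz(p,388.5,230,0), 'far edge',onz(p,413,208.5,0))
T=np.load('pics/t5.npz')
print('can top from topcam',onz(T,383,137,150),onz(T,368,146,0))
q=lambda x,y,z: onz(p,210+(x+.5)/5-.5,80+(y+.5)/5-.5,z)
print('knob',q(252,564,78),'tee',q(254,243,60), 'eef',env.state()['eef_pos'])
print(q(137,102,44),q(371,102,44),q(147,631,44),q(355,631,44))
"
```

```text
canbase left edge [ 674.95153676 -422.30302877    0.        ] far edge [ 707.84256112 -393.81132227    0.        ]
can top from topcam [ 703.62599124 -422.13764782  150.        ] [ 702.76077116 -417.0562703     0.        ]
knob [ 505.83315471 -318.24409785   78.        ] tee [ 514.48180688 -254.91132056   60.        ] eef [ 504.79586017 -316.24879174  172.47347683]
[ 493.51926184 -224.02645649   44.        ] [ 542.67613026 -230.42661889   44.        ] [ 477.42057668 -342.78877269   44.        ] [ 526.63574761 -349.18522019   44.        ]
```

```bash
python3 -m handwheel '[{"travel":[1,-2,-40],"roll":0},{"travel":[1,-2,-80],"roll":0},{"travel":[1,-2,-105],"roll":0},{"travel":[1,-2,-118],"roll":0},{"travel":[1,-2,-124],"roll":0},{"travel":[1,-2,-124],"roll":0},{"travel":[1,-2,-124],"roll":0}]' -1;python3 -c "
from h import *
snap('wrist','w18')
crop('pics/w18.png','pics/w18a.png',180,100,340,290,3)
"
```

```text
t: 18.85
eef_pos: [506.6, -319.0, 49.8]
tcp_rot: [1.064, 1.569, -0.639]
ft_force: [0.6, -0.2, -0.1]
opening: 1.0
eef [ 506.6 -319.    49.8] t 18.85 op 1.0000665031264977 F [ 0.6 -0.2 -0.1]
```

View pics/w18a.png

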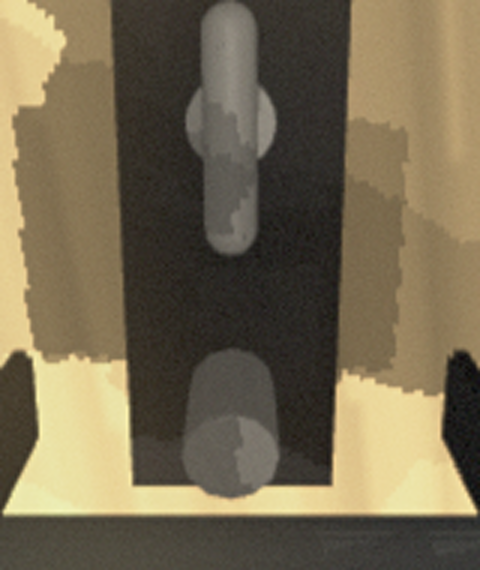

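```bash
python3 -c "
from h import *
p=np.load('pics/w18.npz')
print(onz(p,180+231.5/3-.5,100+458/3-.5,78),env.state()['eef_pos'])
"
```

```text
[ 505.86752614 -318.3727845    78.        ] [ 506.59611101 -319.02927241   49.89023901]
```

```bash
python3 -m handwheel '[{"travel":[-0.6,0.5,-1.5],"roll":0},{"travel":[-0.6,0.5,-1.5],"roll":0},{"travel":[-0.6,0.5,-1.5],"roll":0},{"travel":[-0.6,0.5,-1.5],"roll":0},{"travel":[-0.6,0.5,-1.5],"roll":0},{"travel":[-0.6,0.5,-1.5],"roll":0},{"travel":[-0.6,0.5,-1.5],"roll":0},{"travel":[-0.6,0.5,-1.5],"roll":0}]' 1;python3 -m handwheel '[{"travel":[0,0,0],"roll":0},{"travel":[0,0,0],"roll":0},{"travel":[0,0,0],"roll":0},{"travel":[0,0,0],"roll":0},{"travel":[0,0,0],"roll":0},{"travel":[0,0,0],"roll":0}]' 1
```

```text
t: 19.7
eef_pos: [505.5, -318.2, 47.2]
tcp_rot: [1.197, 1.571, -0.505]
ft_force: [-1.2, 0.7, -0.1]
opening: 0.385
t: 20.3
eef_pos: [505.5, -318.2, 47.2]
tcp_rot: [1.547, 1.571, -0.156]
ft_force: [0.0, -0.2, -0.1]
opening: 0.205
```

```bash
python3 -m handwheel '[{"travel":[0,0,5],"roll":0},{"travel":[0,0,25],"roll":0},{"travel":[0,0,65],"roll":0},{"travel":[0,0,110],"roll":0},{"travel":[0,30,120],"roll":8},{"travel":[5,70,120],"roll":16},{"travel":[15,110,120],"roll":24},{"travel":[25,150,120],"roll":32}]' 1;python3 -m handwheel '[{"travel":[8,40,0],"roll":8},{"travel":[16,80,0],"roll":16},{"travel":[24,120,0],"roll":24},{"travel":[32,150,0],"roll":32},{"travel":[40,170,0],"roll":40},{"travel":[48,185,0],"roll":48},{"travel":[49,191,0],"roll":56},{"travel":[49,191,0],"roll":64}]' 1;python3 -m handwheel '[{"travel":[0,0,-10],"roll":5},{"travel":[0,0,-17],"roll":5},{"travel":[0,0,-17],"roll":5},{"travel":[0,0,-17],"roll":5}]' 1;python3 -c "
from h import *
snap('wrist','w19'); print(env.state()['eef_pos'])
crop('pics/w19.png','pics/w19a.png',180,90,340,290,3)
"
```

```text
t: 21.1
eef_pos: [530.5, -166.9, 167.8]
tcp_rot: [0.827, 1.57, -0.312]
ft_force: [1.1, -0.3, -0.8]
opening: 0.204
t: 21.9
eef_pos: [579.6, 23.9, 167.4]
tcp_rot: [1.42, 1.571, 1.399]
ft_force: [0.0, 0.0, -1.0]
opening: 0.203
t: 22.3
eef_pos: [579.5, 22.8, 150.3]
tcp_rot: [2.526, 1.571, 2.584]
ft_force: [0.2, 0.1, -1.0]
opening: 0.206
eef [579.5  22.8 150.3] t 22.3 op 0.20594711821162892 F [ 0.2  0.1 -1. ]
[579.62970095  22.73885921 150.44604111]
```

View pics/w19a.png

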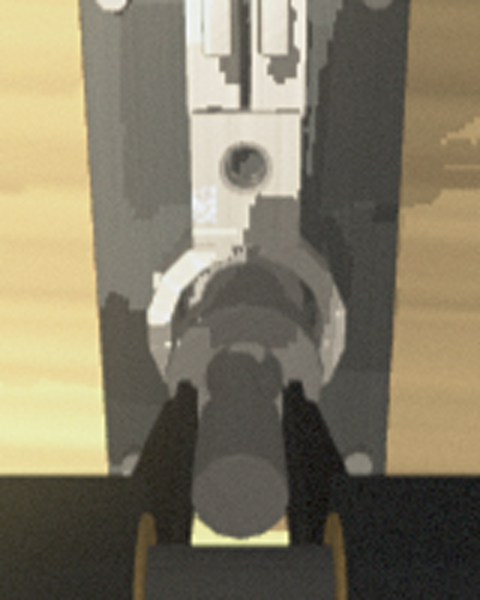

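View pics/w19.png

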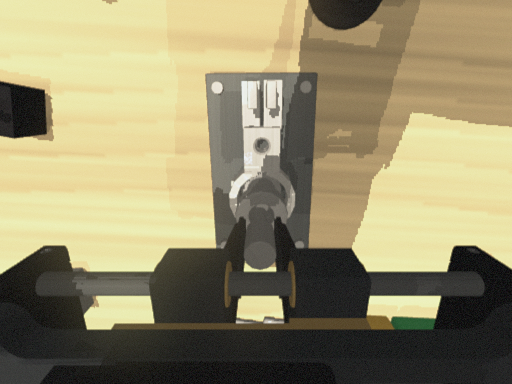

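```bash
python3 -c "
from h import *
p=np.load('pics/w19.npz')
q=lambda x,y,z: onz(p,180+(x+.5)/3-.5,90+(y+.5)/3-.5,z)
print('hole',q(246,165,54),'head',q(239.5,496,181.3),'eef 579.5 22.8')
crop('pics/w19.png','pics/w19b.png',235,190,285,275,8)
"
```

```text
hole [533.31169474  22.07979561  54.        ] head [580.46914937  22.79294013 181.3       ] eef 579.5 22.8
```

View pics/w19b.png

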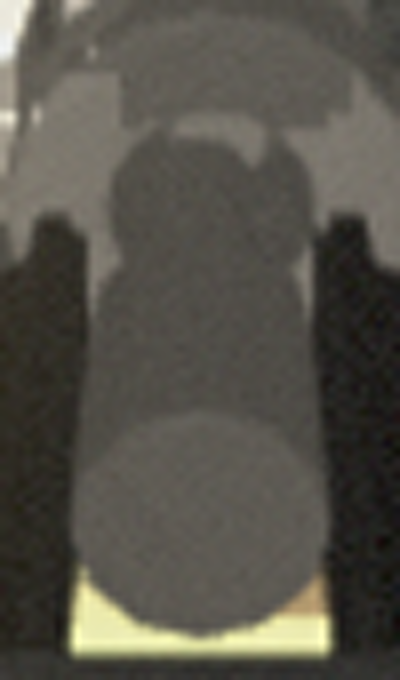

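```bash
python3 -m handwheel '[{"travel":[-20,0,0],"roll":0},{"travel":[-40,-1,0],"roll":0},{"travel":[-46,-1,0],"roll":0},{"travel":[-46,-1,-15],"roll":0},{"travel":[-46,-1,-35],"roll":0},{"travel":[-46,-1,-46],"roll":0},{"travel":[-46,-1,-46],"roll":0},{"travel":[-46,-1,-46],"roll":0}]' 1;python3 -c "
from h import *
snap('wrist','w20'); print(env.state()['eef_pos'])
crop('pics/w20.png','pics/w20a.png',215,150,305,275,5)
"
```

```text
t: 23.15
eef_pos: [533.9, 21.8, 104.5]
tcp_rot: [0.459, 1.571, 0.519]
ft_force: [-0.1, -0.0, -1.2]
opening: 0.208
eef [533.9  21.8 104.5] t 23.15 op 0.20835292316916107 F [-0.1 -0.  -1.2]
[534.04326176  21.77327413 104.76349096]
```

View pics/w20a.png

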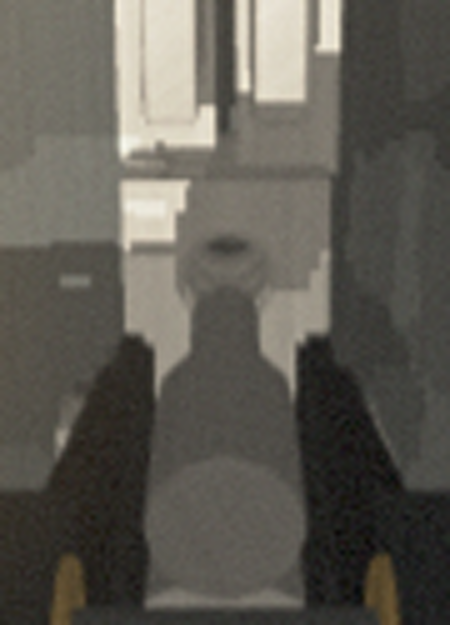

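```bash
python3 -c "
from h import *
p=np.load('pics/w20.npz')
q=lambda x,y,z: onz(p,215+(x+.5)/5-.5,150+(y+.5)/5-.5,z)
print('ring far',q(224.5,232,54),'sides',q(176,275,54),q(273,275,54))
for z in(63.5,66,69): print('foot far',z,q(226,287,z))
print('head',q(225,530,135.5),'head far',q(225,458,135.5))
"
```

```text
ring far [525.99097198  21.1950741   54.        ] sides [534.49020187  13.14121153  54.        ] [533.47058582  30.19546788  54.        ]
foot far 63.5 [532.53224776  21.84979827  63.5       ]
foot far 66 [531.56089211  21.79261023  66.        ]
foot far 69 [530.39526532  21.72398458  69.        ]
head [535.32370108  21.91841238 135.5       ] head far [525.82221118  21.35406212 135.5       ]
```

```bash
python3 -m handwheel '[{"travel":[-1,0,-4],"roll":0},{"travel":[-1,0,-8],"roll":0},{"travel":[-1,0,-12],"roll":0},{"travel":[-1,0,-15],"roll":0},{"travel":[-1,0,-18],"roll":0},{"travel":[-1,0,-18],"roll":0}]' 1
```

```text
t: 23.8
eef_pos: [532.4, 21.8, 85.7]
tcp_rot: [2.868, 1.57, 2.928]
ft_force: [0.1, -0.4, -0.5]
opening: 0.205
```

```bash
python3 -m handwheel '[{"travel":[0,0,-4],"roll":0},{"travel":[0,0,-8],"roll":0},{"travel":[0,0,-12],"roll":0},{"travel":[0,0,-15],"roll":0},{"travel":[0,0,-15],"roll":0}]' 1;python3 -m handwheel '[{"travel":[0,0,-4],"roll":0},{"travel":[0,0,-8],"roll":0},{"travel":[0,0,-11],"roll":0},{"travel":[0,0,-12],"roll":0},{"travel":[0,0,-12],"roll":0}]' 1
```

```text
t: 24.3
eef_pos: [532.3, 21.8, 70.7]
tcp_rot: [2.859, 1.57, 2.919]
ft_force: [-0.3, -0.4, 0.2]
opening: 0.203
t: 24.8
eef_pos: [532.4, 21.8, 59.0]
tcp_rot: [2.702, 1.57, 2.762]
ft_force: [0.6, 0.2, -1.1]
opening: 0.205
```

```bash
for i in 1 2; do python3 -m handwheel '[{"travel":[0,0,-1],"roll":0},{"travel":[0,0,-1],"roll":0},{"travel":[0,0,-1],"roll":0}]' 1|egrep "eef|ft"; done
```

```text
eef_pos: [532.6, 21.8, 58.3]
ft_force: [0.2, 0.9, -0.6]
eef_pos: [532.5, 21.9, 57.2]
ft_force: [-0.6, 1.3, 0.0]
```

```bash
for i in 1; do python3 -m handwheel '[{"travel":[0,0,-1],"roll":0},{"travel":[0,0,-1],"roll":0},{"travel":[0,0,-1],"roll":0}]' 1|egrep "eef|ft"; done
```

```text
eef_pos: [532.7, 21.9, 57.1]
ft_force: [-3.2, 2.1, 12.0]
```

```bash
python3 -m handwheel '[{"travel":[0,0,0],"roll":0},{"travel":[0,0,0],"roll":0},{"travel":[0,0,0],"roll":0},{"travel":[0,0,0],"roll":0},{"travel":[0,0,0],"roll":0},{"travel":[0,0,0],"roll":0},{"travel":[0,0,0],"roll":0}]' -1; python3 -m handwheel '[{"travel":[0,0,20],"roll":0},{"travel":[0,0,50],"roll":0},{"travel":[0,0,90],"roll":0},{"travel":[0,0,90],"roll":0},{"travel":[0,0,90],"roll":0}]' -1;python3 -c "
from h import *
snap('wrist','w21');print(env.state()['eef_pos'])
snap('scene','s21');crop('pics/s21.png','pics/s21a.png',210,140,350,250,5)
crop('pics/w21.png','pics/w21a.png',180,90,340,290,3)
"
```

```text
t: 26.4
eef_pos: [532.5, 21.8, 56.1]
tcp_rot: [1.755, 1.571, 1.815]
ft_force: [-0.3, -0.1, -1.1]
opening: 0.735
t: 26.9
eef_pos: [532.7, 21.8, 146.7]
tcp_rot: [-0.094, 1.569, -0.034]
ft_force: [0.0, 0.4, -0.4]
opening: 1.002
eef [532.7  21.8 146.7] t 26.9 op 1.0018550351103133 F [ 0.   0.4 -0.4]
[532.19254426  21.85005704 145.76424847]
eef [532.2  21.9 145.8] t 26.95 op 0.994458163799301 F [ 0.  -0.1 -0.4]
```

View pics/w21a.png

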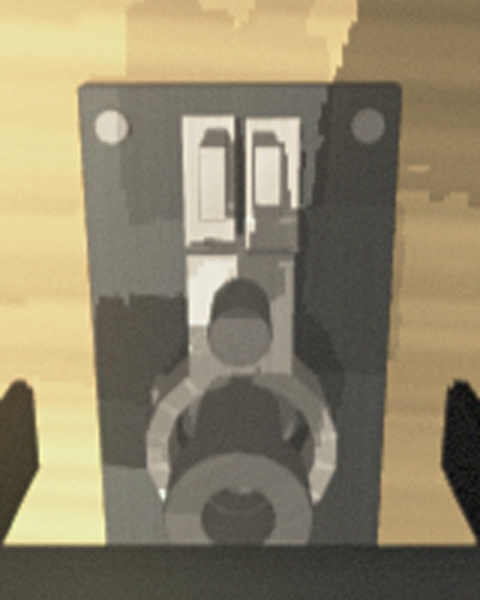

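View pics/s21a.png

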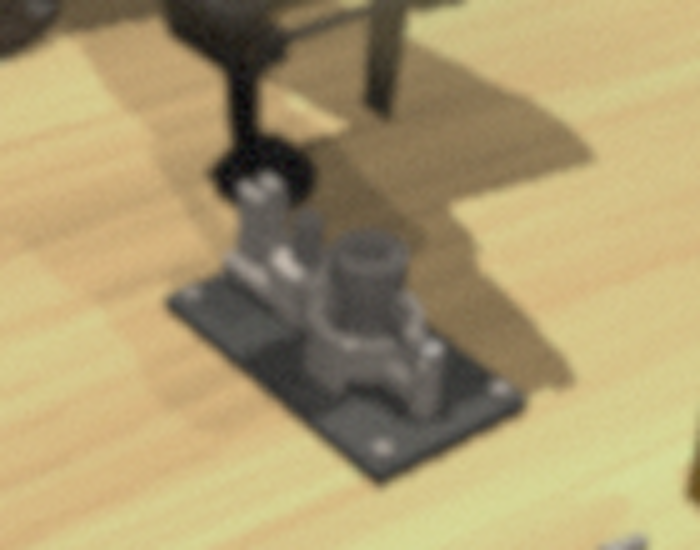

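```bash
python3 -c "
from h import *
p=np.load('pics/w21.npz')
q=lambda x,y,z: onz(p,180+(x+.5)/3-.5,90+(y+.5)/3-.5,z)
print('head',q(240,338,88),'tabs',q(212.5,183,85),q(267,176,85),'headwidth',q(208,340,88),q(272,340,88),'spool',q(238,520,96))
th=np.radians(4.1);print('tab mid expected',592-105*np.cos(th),25.6-105*np.sin(th),env.state()['eef_pos'])
"
```

```text
head [533.63797046  21.89232323  88.        ] tabs [487.47026809  11.14875254  85.        ] [484.50197986  26.7699403   85.        ] headwidth [534.86783598  12.22463022  88.        ] [533.70058373  31.63610669  88.        ] spool [591.84129053  24.74454512  96.        ]
tab mid expected 487.26871779225087 18.09276834506798 [532.00448365  21.8480758  145.28092804]
```

```bash
python3 -m handwheel '[{"travel":[-25,-2,0],"roll":0},{"travel":[-45,-3,-10],"roll":0},{"travel":[-45,-3,-40],"roll":0},{"travel":[-45,-3,-70],"roll":0},{"travel":[-45,-3,-88],"roll":0},{"travel":[-45,-3,-94],"roll":0},{"travel":[-45,-3,-94],"roll":0},{"travel":[-45,-3,-94],"roll":0}]' -1;python3 -c "
from h import *
snap('wrist','w22')
crop('pics/w22.png','pics/w22a.png',180,90,340,290,3)
"
```

```text
t: 27.8
eef_pos: [487.6, 18.8, 52.4]
tcp_rot: [1.578, 1.571, 1.638]
ft_force: [0.1, -0.0, 0.1]
opening: 0.999
eef [487.6  18.8  52.4] t 27.8 op 0.999147666076864 F [ 0.1 -0.   0.1]
```

View pics/w22a.png

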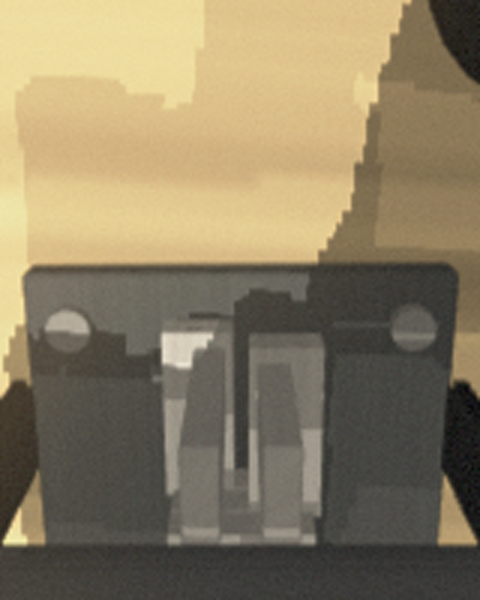

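```bash
python3 -m handwheel '[{"travel":[0,0,0],"roll":0},{"travel":[0,0,0],"roll":0},{"travel":[0,0,0],"roll":0},{"travel":[0,0,0],"roll":0},{"travel":[0,0,0],"roll":0},{"travel":[0,0,0],"roll":0},{"travel":[0,0,0],"roll":0},{"travel":[0,0,0],"roll":0}]' 1;python3 -m handwheel '[{"travel":[0,0,0],"roll":0},{"travel":[0,0,0],"roll":0},{"travel":[0,0,0],"roll":0},{"travel":[0,0,0],"roll":0},{"travel":[0,0,0],"roll":0},{"travel":[0,0,0],"roll":0},{"travel":[0,0,0],"roll":0},{"travel":[0,0,0],"roll":0}]' 1;python3 -c "
from h import *
snap('wrist','w23');snap('top','t23');snap('scene','s23')
crop('pics/t23.png','pics/t23a.png',120,90,390,265,2.9)
crop('pics/s23.png','pics/s23a.png',210,140,350,250,5)
"
```

```text
t: 28.65
eef_pos: [487.5, 18.8, 52.1]
tcp_rot: [2.198, 1.571, 2.258]
ft_force: [0.3, 0.1, 0.4]
opening: 0.382
t: 29.45
eef_pos: [487.5, 19.0, 52.1]
tcp_rot: [1.832, 1.571, 1.892]
ft_force: [0.1, 5.4, -0.2]
opening: 0.253
eef [487.5  19.   52.1] t 29.45 op 0.25342173761809916 F [ 0.1  5.4 -0.2]
eef [487.5  19.   52.1] t 29.5 op 0.24841791256697615 F [-0.   5.6 -0.4]
eef [487.5  18.9  52.1] t 29.55 op 0.2449309708653267 F [ 0.1  5.3 -0.4]
```

View pics/w23.png

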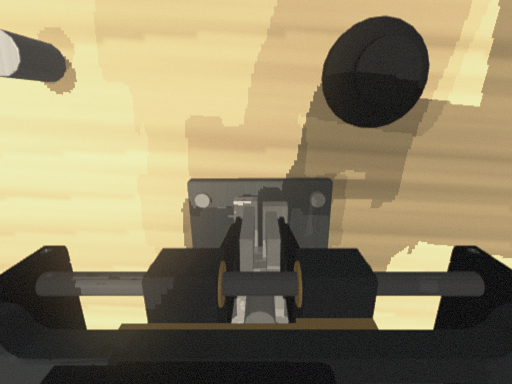

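View pics/t23a.png

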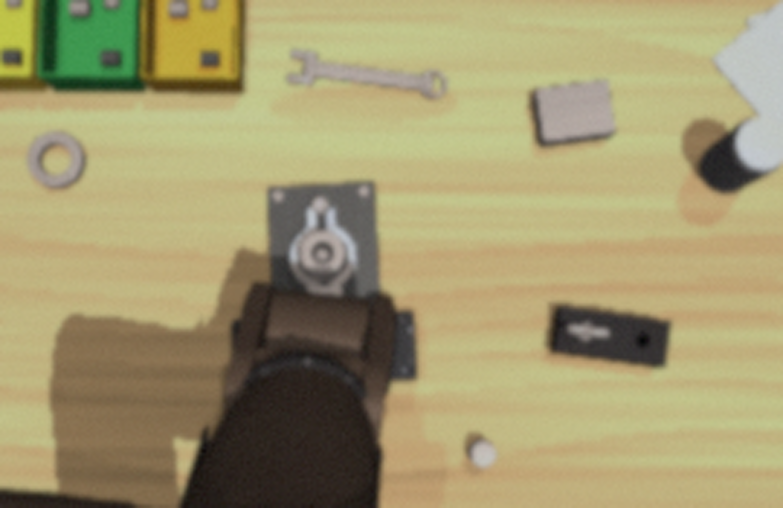

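View pics/s23a.png

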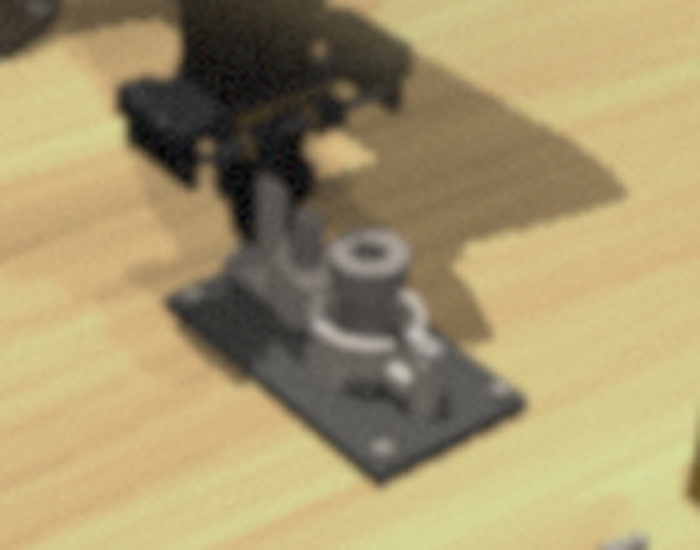

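```bash
python3 -m handwheel '[{"travel":[0,0,0],"roll":0},{"travel":[0,0,0],"roll":0},{"travel":[0,0,0],"roll":0},{"travel":[0,0,0],"roll":0},{"travel":[0,0,0],"roll":0},{"travel":[0,0,0],"roll":0},{"travel":[0,0,0],"roll":0},{"travel":[0,0,0],"roll":0}]' 1; python3 -c "
from h import *
print(job.job_done())"
```

```text
t: 30.4
eef_pos: [487.5, 19.0, 52.1]
tcp_rot: [1.858, 1.571, 1.918]
ft_force: [0.2, 5.6, -0.4]
opening: 0.251
the job is handed in; nothing more can be done
None
```

I did the whole job and handed it in at about 30 s, with the gripper still squeezing the tabs.

- **Spool:** it went onto the spindle and touched the base with an 8 N rise in force. Afterwards its top was on the spindle axis at the seated height of 96 mm.
- **Gate:** I pushed it shut round the spool until it hit its stop, reaching 23 N there.
- **Pin:** the knob-headed pin went down through the ears with almost no force until its head touched the top ear (12 N). Its head measured 19.4 mm wide at the seated height, against 20 mm nominal.
- **Squeeze:** the jaws hold at an opening of 0.251, about 23.8 mm, against the 24 mm the tabs should measure. There is a steady 5.6 N sideways force, so the gripper sits slightly off-centre on the tabs.

In the last top picture, the T-handled pin was still in the rack. The bearing, block, wrench, can and socket looked undisturbed there too. The arm hid the puck in that view, but the wrist camera saw it standing clear of the jig. No checks failed. The top camera's positions were up to 5 mm off the wrist camera's, so I used the wrist readings.

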